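# Lever a stuck plaster panel up out of its mould

### The job

Lift the curing weight off the plaster panel and stand it on the round cork pad. Then use the red-handled pry bar, resting on the steel fulcrum in front of the mould's notch, to lever the stuck panel up about a centimetre, keeping the gripper's fingers off the plaster. Finally lay the bar flat on the black rubber tool mat, beside the chisel, let go, and leave the chisel, jar, brush pot and leaf relief undisturbed.

Things in the scene. Friction and masses are not known exactly. Their poses are not given: they have to be found in the camera images.
- mould: Blue casting mould, a fixed block 140 x 180 mm, 127 mm tall in all, standing on a 150 x 190 mm plywood riser that makes up its lowest 50 mm; origin at the centre of its underside on the bench, z up. Its -x side is the front, with a notch 44 mm wide (y -22 to +22 mm), open at the top, cut through the 9 mm front wall (x -70 to -61 mm) down to a sill at height 88 mm. Behind the notch a pocket of the same width runs on under the panel to x -38 mm.
- panel (a joint): How far the plaster panel has been raised, m, 0 (stuck fully down, its top flush with the mould's rim) to 0.03. It slides straight up and needs about 35 N; it stays where it is left.
- panel_edge (a point): Middle of the lower front edge of the white plaster panel (120 x 150 x 21.5 mm, in the mould), 105.5 mm above the bench when down, at x -60 mm in the mould's frame; axes as the mould's; rises with the panel.
- panel_top (a point): Centre of the flat top face of the plaster panel (127 mm above the bench when down); rises with it.
- fulcrum: Steel fulcrum fixed to the bench in front of the notch: a level round rod, 12 mm diameter and 54 mm long along the mould's y, on a 10 mm post; origin on the bench below the rod, at x -80 mm in the mould's frame; axes as the mould's.
- fulcrum_top (a point): Middle of the top of the fulcrum rod, 94 mm above the bench; axes as the mould's, so +x points through the notch. The panel's lower edge is 20 mm further along +x and 11.5 mm higher.
- weight_knob (a point): Loose curing weight of about 0.6 kg, starts on the panel: dark steel disc of 68 mm diameter, 26 mm high, with an upright round yellow knob of 24 mm diameter, 44 mm high on top (70 mm in all). This point is the middle of the knob, 48 mm above the underside; z up.
- weight: The same curing weight; origin at the centre of its underside.
- pad_top (a point): Centre of the top of the fixed round cork pad, 110 mm diameter, 4 mm thick, on the bench.
- mat_top (a point): Centre of the top of the fixed black rubber tool mat, 300 (x) x 240 (y) mm, 4 mm thick.
- bar: Loose pry bar, 200 mm long along its x, about 0.22 kg, one flat underside: red handle 100 mm long, 22 mm wide, 24 mm high at -x; steel blade 100 mm long, 20 mm wide, 6 mm thick at +x, undersides flush. Origin at the middle of the underside where handle and blade meet; z up as it lies.
- bar_handle (a point): Centre of the bar's red handle, 12 mm above the underside, 150 mm behind the tip; axes as the bar's, +x towards the tip.
- bar_tip (a point): End of the bar's blade, 3 mm above the underside.
- chisel_mid (a point): Bystander: a loose wooden-handled chisel lying on the mat, about 180 mm long along x (handle to -x, 24 mm wide, 20 mm high); this point is 10 mm above its underside at mid-length.
- jar_mid (a point): Bystander: standing white jar, 72 mm diameter, 120 mm tall; point at half height.
- relief_mid (a point): Bystander: loose white plaster leaf relief, 140 (x) x 100 (y) x 22 mm, lying on the bench; point at its centre.
- pot_mid (a point): Bystander: loose blue ceramic brush pot standing near the cork pad, 66 mm diameter, 95 mm tall, two brush stubs up to 140 mm; point at half the pot's height.
Mind the look-alikes: they are no part of the job. Of the things like the weight, leave any that is blue, pink or purple; of the rest the larger one is meant.

How it is judged:
By the outcome, as a careful person would: the job done as asked, in the order asked, and still so for the second after the job is handed in, with the robot touching nothing.
It also fails if it takes over 67 s, if anything falls off the work surface, if the arm or the gripper's body presses on something with over 40 N, if the wrist force passes 120 N, or if a joint passes its speed limit or range.

### The arm

A 6-joint arm with a two-finger parallel gripper is mounted at the origin on the work surface. World frame = base frame: x ahead of the robot, y to its left, z up, the work surface at z = 0. Lengths are in m, angles in rad, forces in N, time in s.
With the tool pointing down it reaches from about 0.3 to 0.85 m from the base axis. Payload 4.2 kg.
Tool frame: the origin (TCP) lies on the centre line of the jaws, within the pads' length; the fingertips stand 25 mm ahead of it and the grasp point (between the pads) lies 6 mm ahead of it; z points along the fingers, y is the line along which they close (so a half turn about z gives the same grasp; the last joint's range is limited). The gripper opens to 91 mm and grips with 3 to 60 N. Pads are 32 mm wide; open, the fingers measure 118 mm over their backs; the gripper's body (76 mm by 178 mm) begins 60 mm behind the grasp point.
Start: joints at [1.165, 0.32, 1.565, -0, 1.257, -0.02], TCP at [0.216, 0.533, 0.239] pointing down, gripper open.
Joint ranges: [-3.11, 3.11], [-0.84, 2.01], [0.21, 2.61], [-1.34, 4.49], [0.05, 2.63], [-2.56, 2.56]. Speed limits (rad/s): [2.57, 2.57, 3.14, 3.14, 3.14, 3.14].

### API

Orientations are given as a unit quaternion [x, y, z, w].
In Python, from rig import ctrl gives the robot as it stands.
- The arm moves only by the shell command python3 -m jog 'ROWS' [OPENING] [FORCE]. ROWS is JSON, a list of rows, each an object with "delta_pos": the shift along the tool's x, y, z in cm, a list of three; "twist": the turn about the tool's z in degrees. A call has exactly 8 rows; each row is the pose to reach, as a shift and turn from the pose commanded when the call began, along the tool's axes at that moment; what a row does not reach only later rows make up. A row lasts 1/8 s, in which the tool goes at most 62.5 mm and 10.7 degrees, less where a joint would pass 70% of its speed; a pose out of reach is approached as far as the arm can. A call with a gripper value outside its range is refused whole. OPENING is the closure, from 0 (fully open) to 1 (shut), set as the call begins (- or left out, the last holds). The fingers move at their own pace and stop on an object; FORCE is the grip in N (left out, the last holds). Time passes only in rows, so rows that repeat a pose let the fingers close, or fill a call up. It gives the time, the measured TCP pose, the force, the opening and the grip force at its end, in the units of the state.
- ctrl.sense(): the state, without advancing time (a new reading comes with each control period).
- ctrl.snapshot(name): name is "scene" or "top"; returns a dict with "image" (400x640x3 uint8, red, green, blue), "vfov" (degrees; the focal length in pixels is half the picture's height over the tangent of half this angle, whatever the lens; pixels are square), "cx", "cy" (the principal point, pixels), "R" (3x3) and "t" (3): a world point X has camera coordinates R X + t. Camera axes: x right, y down, z forward; pixel columns grow to the right and rows downward; lengths in m; the calibration is good to about 2 mm. A picture is of the moment at which its call begins. There is no depth.
- ctrl.sign_off(): hands the job in; it is judged then, once.
Trained networks look in a picture, given as the dict that the camera call returned (one of the last four; its "shot" number tells which), for a name from the list of things; names that differ only in an ending like _2 or _b are one class to them, and where a whole thing is asked for, a point or a joint stands for the part that bears it (a point fixed in the world has none). Each returns a list of dicts, best first, with "p" (0 to 1); they miss things now and then, are a little off and sometimes report something else, mostly with a low value. They report only what shows in the picture. A call takes as long as a camera call. They do not tell look-alikes from the thing itself.
- ctrl.boxes_of(picture, label): "point" ([column, row] in pixels, amid what is visible of it).
- ctrl.landmark_of(picture, label): "point" ([column, row] in pixels: a listed point, or the origin of a listed thing).
The state is a dict: "t": time; "joint_positions": joint angles; "qd": joint speeds; "joint_torque": joint torques, N m; "ee_pos": TCP position; "eef_rot": TCP orientation; "contact_force": force on the tool from outside, world axes, zero at the start; "wrist_torque": the same for the moment, N m; "grip_width": finger opening in m; "grasp_force": force on a finger pad.
Only numpy, scipy, OpenCV 4.12 (cv2) and the standard library are available. Lean on these libraries where they do the work, as an engineer would, in place of code of your own. Each camera call takes 0.05 s, during which the arm holds its last target. There are 200 camera calls.

## Working session

There is one attempt and no reset: what is moved stays moved. The work goes in short steps, Python scripts to look and compute and a shell command to move; the robot and the scene stay as the last step left them, time stands still between calls to the robot, and variables do not carry over. Pictures are saved under pics/ and viewed, at most 10 in all, crops included, and the job is handed in when it is done.

```bash
mkdir -p pics
cat > h.py <<'E'
import numpy as np, cv2, sys
from rig import ctrl
from scipy.spatial.transform import Rotation as Rot
def f(p): return 200/np.tan(np.radians(p["vfov"])/2)
def ray(p,px):
    R=np.array(p["R"]);t=np.array(p["t"]);d=R.T@np.array([(px[0]-p["cx"])/f(p),(px[1]-p["cy"])/f(p),1]);return -R.T@t,d/np.linalg.norm(d)
def onz(p,px,z):
    o,d=ray(p,px);return o+d*(z-o[2])/d[2]
def proj(p,X):
    c=np.array(p["R"])@np.array(X)+np.array(p["t"]);return np.array([p["cx"]+f(p)*c[0]/c[2],p["cy"]+f(p)*c[1]/c[2]])
def tri(p,a,q,b):
    A=np.zeros((3,3));v=np.zeros(3)
    for P,x in((p,a),(q,b)):
        o,d=ray(P,x);M=np.eye(3)-np.outer(d,d);A+=M;v+=M@o
    X=np.linalg.solve(A,v);o,d=ray(p,a);return X,np.linalg.norm(np.cross(X-o,d))
def save(img,n): cv2.imwrite("pics/"+n,cv2.cvtColor(np.ascontiguousarray(img),cv2.COLOR_RGB2BGR))
E
python3 - <<'E'
from h import *
s=ctrl.snapshot("scene");t=ctrl.snapshot("top")
save(s["image"],"s0.png");save(t["image"],"t0.png")
for p in(s,t): print(p["shot"],p["vfov"],p["cx"],p["cy"],(-np.array(p["R"]).T@np.array(p["t"])).round(3))
for n in "mould panel_edge panel_top fulcrum_top weight_knob weight pad_top mat_top bar bar_handle bar_tip chisel_mid jar_mid relief_mid pot_mid".split():
    print(n,*[[(np.round(d["point"]).astype(int).tolist(),round(d["p"],2)) for d in ctrl.landmark_of(p,n)[:4]] for p in(s,t)],sep="  ")
E
```

```text
1 47.57864050321443 322.977799972709 197.35474169013517 [ 0.959 -0.466  1.168]
2 49.89868363004385 321.7223176642443 192.50730258089314 [0.401 0.024 1.193]
mould  [([350, 188], 0.59)]  [([281, 199], 0.66)]
panel_edge  [([329, 175], 0.64)]  [([299, 203], 0.83), ([208, 276], 0.64), ([195, 224], 0.34)]
panel_top  [([353, 162], 0.91)]  [([274, 191], 0.94)]
fulcrum_top  [([321, 181], 0.76), ([238, 271], 0.49)]  [([302, 211], 0.74), ([428, 233], 0.45)]
weight_knob  [([422, 198], 0.93), ([353, 152], 0.79), ([395, 229], 0.57), ([288, 166], 0.51)]  [([270, 186], 0.96), ([251, 270], 0.79), ([301, 133], 0.75), ([257, 126], 0.67)]
weight  [([355, 168], 0.91), ([392, 237], 0.78), ([285, 173], 0.7), ([420, 205], 0.7)]  [([271, 190], 0.72), ([256, 137], 0.68), ([304, 268], 0.63), ([297, 137], 0.62)]
pad_top  [([335, 113], 0.66)]  [([207, 274], 0.84), ([271, 190], 0.71)]
mat_top  [([237, 274], 0.65), ([324, 196], 0.39)]  [([304, 215], 0.74)]
bar  [([220, 286], 0.88)]  [([440, 239], 0.58)]
bar_handle  [([206, 275], 0.74), ([408, 152], 0.32)]  [([443, 255], 0.58)]
bar_tip  [([252, 305], 0.66)]  [([438, 200], 0.84)]
chisel_mid  [([246, 258], 0.84)]  [([409, 234], 0.9)]
jar_mid  [([340, 282], 0.72), ([332, 113], 0.39)]  [([303, 211], 0.69), ([381, 140], 0.56)]
relief_mid  [([409, 152], 0.84)]  [([210, 171], 0.77), ([306, 216], 0.7)]
pot_mid  [([367, 118], 0.73)]  [([196, 224], 0.67), ([303, 212], 0.41)]
```

View pics/s0.png

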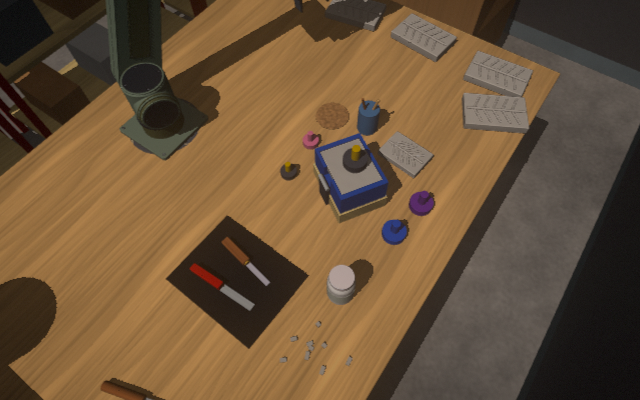

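View pics/t0.png

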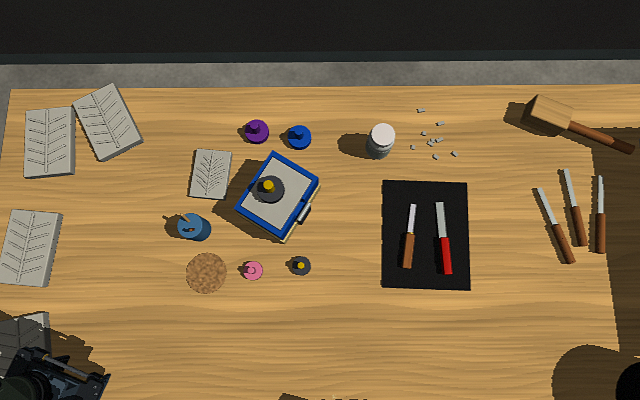

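Candidates for the weight, as top-image pixels:
- purple (257,131)
- blue (299,137)
- pink (252,270)
- small dark disc with yellow knob (301,265)
- larger dark disc with yellow knob on the panel (268,186)

The description rules out the first three by colour. The one on the panel is the larger of the remaining two. The bar is the red-handled tool at (443,250), and the chisel is at (408,235).

```bash
cat > m.py <<'E'
from h import *
def rect(p,mask,box,z,name):
    m=np.zeros(mask.shape,np.uint8);c0,r0,c1,r1=box;m[r0:r1,c0:c1]=mask[r0:r1,c0:c1]
    n,l,st,_=cv2.connectedComponentsWithStats(m);k=1+np.argmax(st[1:,4]);ys,xs=np.where(l==k)
    P=np.array([onz(p,(x,y),z)[:2] for x,y in zip(xs,ys)]).astype(np.float32)
    r=cv2.minAreaRect(P*1000);print(name,len(P),"c",np.round(r[0],1),"size",np.round(r[1],1),"ang",round(r[2],1));return r
E
python3 - <<'E'
from m import *
t=ctrl.snapshot("top");s=ctrl.snapshot("scene")
for p,bm,bb,bw in((t,(225,140,330,250),(425,195,460,280),(255,165,290,205)),(s,(305,125,395,220),(180,255,260,315),(340,140,372,175))):
    h=cv2.cvtColor(p["image"],cv2.COLOR_RGB2HSV);H,S,V=[h[...,i].astype(int) for i in range(3)]
    rect(p,(S<60)&(V>110),bm,.127,"panel");rect(p,(H>105)&(H<130)&(S>120)&(V>40),bm,.127,"blue");rect(p,((H<8)|(H>172))&(S>150)&(V>60),bb,.028,"handle")
    rect(p,(S<60)&(V>110),bb,.010,"blade");rect(p,(H>20)&(H<35)&(S>150)&(V>90),bw,.197,"knob")
c=lambda i,x0,y0,x1,y1:cv2.resize(i[y0:y1,x0:x1],None,fx=4,fy=4,interpolation=cv2.INTER_CUBIC)
save(np.hstack([c(t["image"],235,145,335,285),c(s["image"],300,120,400,260)]),"c1.png")
lo=lambda n,a,b,z:print(n,onz(t,a,z).round(3),onz(s,b,z).round(3),*[np.round(v,4) for v in tri(t,a,s,b)])
lo("fulc",(302,211),(321,181),.094);lo("pad",(207,274),(332,115),.004);lo("pot",(196,224),(367,118),.0475)
lo("chisel",(409,234),(246,258),.014);lo("jar",(381,140),(340,282),.06);lo("tip",(438,200),(252,305),.007);lo("ptop",(274,191),(353,162),.127)
lo("mat",(425.5,235.5),(237,274),.004)
print(ctrl.sense())
E
```

```text
panel 1955 c [623.3 136.8] size [119.9 148.1] ang 57.9
blue 1277 c [620.8 134.1] size [148.9 180.8] ang 57.9
handle 315 c [ 467.6 -312. ] size [99.  22.7] ang 2.1
blade 253 c [ 567.9 -308.4] size [98.  19.9] ang 1.7
knob 95 c [625.5 145.9] size [31.1 21.8] ang 44.6
panel 1383 c [624.8 135.8] size [120.4 148.5] ang 57.9
blue 434 c [654.3 112.7] size [148.7 104.2] ang 58.0
handle 352 c [ 470.9 -313.5] size [104.7  24.8] ang 2.0
blade 254 c [ 568.9 -308.7] size [96.1 18.1] ang 2.1
knob 98 c [637.  136.5] size [21.3 48.5] ang 27.3
fulc [0.581 0.073 0.094] [0.577 0.065 0.094] [0.5784 0.0696 0.0919] 0.0042
pad [0.425 0.335 0.004] [0.429 0.338 0.004] [0.4264 0.3375 0.0011] 0.0024
pot [0.556 0.359 0.048] [0.546 0.36  0.048] [0.5523 0.3529 0.0606] 0.0027
chisel [ 0.527 -0.218  0.014] [ 0.521 -0.212  0.014] [ 0.5259 -0.2148  0.0274] 0.0001
jar [ 0.783 -0.144  0.06 ] [ 0.776 -0.136  0.06 ] [ 0.7781 -0.1412  0.0757] 0.0006
tip [ 0.623 -0.305  0.007] [ 0.614 -0.302  0.007] [ 0.6193 -0.3026  0.0208] 0.0015
ptop [0.627 0.142 0.127] [0.626 0.149 0.127] [0.6271 0.1428 0.1349] 0.0019
mat [ 0.524 -0.265  0.004] [ 0.527 -0.259  0.004] [ 0.5256 -0.2618  0.0073] 0.0033
{'t': 1.7, 'joint_positions': array([ 1.16500937e+00,  3.19573849e-01,  1.56451211e+00, -1.23616214e-05,
        1.25733554e+00, -2.00126138e-02]), 'qd': array([ 9.71042761e-04,  5.54345758e-04,  5.41466069e-05,  6.20147185e-04,
        4.86026886e-04, -1.33506199e-03]), 'joint_torque': array([-2.07080899e-03, -4.12357807e+01, -2.32221973e+01,  7.25014787e-02,
        3.79604311e-02, -1.01659319e-05]), 'ee_pos': array([0.21637847, 0.53276114, 0.23898627]), 'eef_rot': array([1.91691447e-01, 9.81455237e-01, 8.23998274e-05, 2.38284673e-05]), 'contact_force': array([-0.26490411,  0.94161392,  0.62264318]), 'wrist_torque': array([-0.00410574, -0.03021875,  0.02921736]), 'grasp_force': 0.0, 'grip_width': 0.09129286272303036}
```

View pics/c1.png

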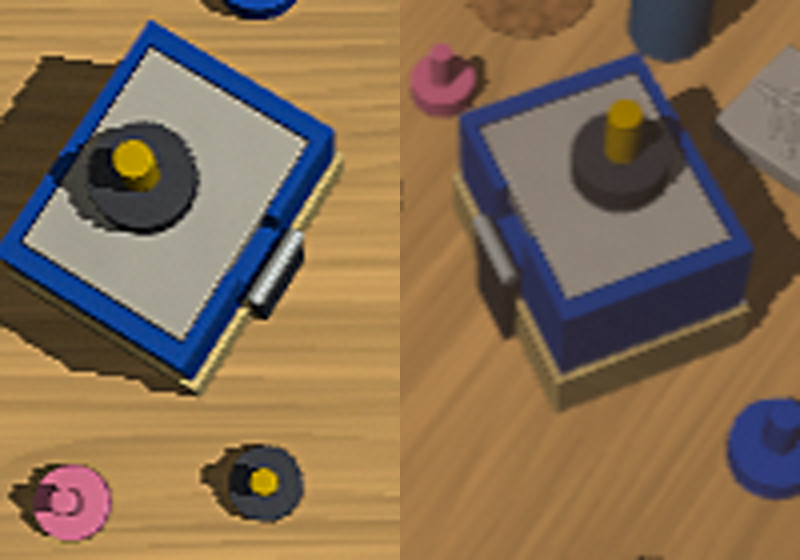

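The crop shows the large dark disc with the yellow knob on the panel. Its knob top is at top px (268.3,184.3) and scene px (356.3,147.5). The notch and fulcrum are on the panel's lower-right side.

```bash
cat >> h.py <<'E'
def go(target,yaw_y=None,st=None):
    "print shift (cm, tool axes) to target TCP; yaw_y: wanted world angle deg of tool y (mod 180)"
    st=st or ctrl.sense();R=Rot.from_quat(st["eef_rot"])
    d=R.inv().apply(np.array(target)-st["ee_pos"])*100;out=d.round(2)
    M=R.as_matrix();a=np.degrees(np.arctan2(M[1,1],M[0,1]));tw=None
    if yaw_y is not None:
        tw=-((yaw_y-a+90)%180-90) if M[2,2]<0 else 0
    print("delta",out,"tool-y ang",round(a,1),"twist",tw,"q6",round(st["joint_positions"][5],2))
E
python3 - <<'E'
from h import *
t=ctrl.snapshot("top");s=ctrl.snapshot("scene")
print(onz(t,(268.3,184.3),.197),onz(s,(356.3,147.5),.197))
print(onz(t,(207,273),.004),onz(s,(333,115.5),.004))
k=onz(t,(268.3,184.3),.197)/2+onz(s,(356.3,147.5),.197)/2
go([k[0],k[1],.28],90);
E
```

```text
[0.62896122 0.14822832 0.197     ] [0.63040793 0.15072133 0.197     ]
[0.4273675 0.3349453 0.004    ] [0.43292047 0.33769474 0.004     ]
delta [-52.71 -19.96  -4.1 ] tool-y ang 67.9 twist -22.102308815609618 q6 -0.02
```

```bash
python3 -m jog '[{"delta_pos":[-3,-1.2,-2],"twist":-3},{"delta_pos":[-8,-3,-4],"twist":-7},{"delta_pos":[-14,-5.5,-4.1],"twist":-11},{"delta_pos":[-20,-8,-4.1],"twist":-15},{"delta_pos":[-26,-10,-4.1],"twist":-19},{"delta_pos":[-32,-12,-4.1],"twist":-22.1},{"delta_pos":[-38,-14.4,-4.1],"twist":-22.1},{"delta_pos":[-43,-16.3,-4.1],"twist":-22.1}]' 0 20
python3 -c "
from h import *
go([.630,.1495,.28],90);go([.630,.1495,.186],90)"
```

```text
t: 2.8
ee_pos: [0.5548, 0.2183, 0.2801]
eef_rot: [0.0, 1.0, 0.0, 0.0]
contact_force: [0.8, 1.6, 0.2]
grip_width: 0.0909
grasp_force: 0.0
delta [-7.52 -6.88  0.01] tool-y ang 90.0 twist -0.016022685388520586 q6 -1.22
delta [-7.52 -6.89  9.41] tool-y ang 90.0 twist -0.016022685388520586 q6 -1.22
```

```bash
python3 -m jog '[{"delta_pos":[-3.5,-3.2,0],"twist":0},{"delta_pos":[-7,-6.4,0],"twist":0},{"delta_pos":[-7.5,-6.9,1.5],"twist":0},{"delta_pos":[-7.5,-6.9,4],"twist":0},{"delta_pos":[-7.5,-6.9,7],"twist":0},{"delta_pos":[-7.5,-6.9,9],"twist":0},{"delta_pos":[-7.5,-6.9,9.4],"twist":0},{"delta_pos":[-7.5,-6.9,9.4],"twist":0}]' 0 25
python3 -m jog '[{"delta_pos":[0,0,0],"twist":0},{"delta_pos":[0,0,0],"twist":0},{"delta_pos":[0,0,0],"twist":0},{"delta_pos":[0,0,0],"twist":0},{"delta_pos":[0,0,0],"twist":0},{"delta_pos":[0,0,0],"twist":0},{"delta_pos":[0,0,-0.2],"twist":0},{"delta_pos":[0,0,-1],"twist":0}]' 1 30
```

```text
t: 3.8
ee_pos: [0.6283, 0.1514, 0.1862]
eef_rot: [-0.0, 1.0, 0.0, 0.0]
contact_force: [0.2, -0.3, 0.0]
grip_width: 0.0913
grasp_force: 0.0
t: 4.8
ee_pos: [0.6275, 0.1507, 0.1948]
eef_rot: [0.0, 1.0, -0.0, -0.002]
contact_force: [-1.0, 0.5, -4.6]
grip_width: 0.0236
grasp_force: 30.0
```

```bash
python3 -m jog '[{"delta_pos":[0,0,-1.5],"twist":0},{"delta_pos":[0,0,-4],"twist":0},{"delta_pos":[2,2,-5],"twist":0},{"delta_pos":[5,4.7,-5],"twist":0},{"delta_pos":[9,8.4,-5],"twist":0},{"delta_pos":[13,12.2,-5],"twist":0},{"delta_pos":[17,16,-4],"twist":0},{"delta_pos":[19.5,18.2,-2],"twist":0}]'
python3 -c "
from h import *
go([.429,.336,.0645],90)
t=ctrl.snapshot('top');s=ctrl.snapshot('scene')
i=np.hstack([cv2.resize(t['image'][180:320,140:280],None,fx=2.8,fy=2.8),cv2.resize(s['image'][40:180,260:400],None,fx=2.8,fy=2.8)]);save(i,'c2.png')"
```

```text
t: 5.8
ee_pos: [0.4321, 0.3349, 0.2175]
eef_rot: [-0.001, 1.0, 0.001, 0.001]
contact_force: [0.8, -0.1, -5.6]
grip_width: 0.0235
grasp_force: 30.0
delta [ 0.35  0.07 15.3 ] tool-y ang 90.1 twist 0.09211353762886176 q6 -0.93
```

View pics/c2.png

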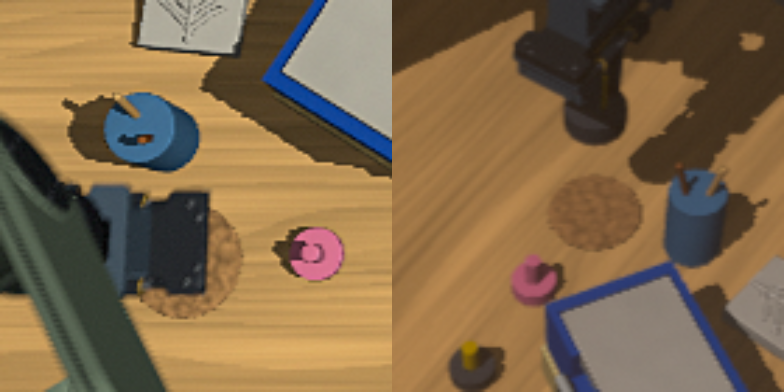

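The weight hangs upright above the cork pad (top crop (190,260), scene crop (595,212)), and the pot stands clear of the gripper. I'll lower it now.

```bash
python3 -m jog '[{"delta_pos":[0.3,0.1,2.5],"twist":0},{"delta_pos":[0.3,0.1,6],"twist":0},{"delta_pos":[0.3,0.1,9.5],"twist":0},{"delta_pos":[0.3,0.1,12.5],"twist":0},{"delta_pos":[0.3,0.1,14.2],"twist":0},{"delta_pos":[0.3,0.1,14.9],"twist":0},{"delta_pos":[0.3,0.1,15.2],"twist":0},{"delta_pos":[0.3,0.1,15.3],"twist":0}]'
python3 -m jog '[{"delta_pos":[0,0,0],"twist":0},{"delta_pos":[0,0,0.1],"twist":0},{"delta_pos":[0,0,0.1],"twist":0},{"delta_pos":[0,0,0.1],"twist":0},{"delta_pos":[0,0,0.1],"twist":0},{"delta_pos":[0,0,0.1],"twist":0},{"delta_pos":[0,0,0.1],"twist":0},{"delta_pos":[0,0,0.1],"twist":0}]'
```

```text
t: 6.9
ee_pos: [0.4313, 0.3341, 0.0648]
eef_rot: [-0.0, 1.0, 0.0, 0.001]
contact_force: [-1.3, -2.1, 8.4]
grip_width: 0.0232
grasp_force: 30.0
t: 7.9
ee_pos: [0.4313, 0.3341, 0.0648]
eef_rot: [-0.0, 1.0, 0.001, 0.001]
contact_force: [-2.4, -3.7, 12.6]
grip_width: 0.023
grasp_force: 30.0
```

```bash
python3 -m jog '[{"delta_pos":[0,0,0],"twist":0},{"delta_pos":[0,0,0],"twist":0},{"delta_pos":[0,0,0],"twist":0},{"delta_pos":[0,0,-1],"twist":0},{"delta_pos":[0,0,-4],"twist":0},{"delta_pos":[0,0,-8],"twist":0},{"delta_pos":[0,0,-13],"twist":0},{"delta_pos":[0,-3,-15],"twist":0}]' 0.35
python3 -c "
from h import *
go([.469,-.3125,.12],92)"
```

```text
t: 8.9
ee_pos: [0.4318, 0.3057, 0.2157]
eef_rot: [-0.001, 1.0, 0.002, 0.003]
contact_force: [-0.3, -0.1, -0.3]
grip_width: 0.0591
grasp_force: 0.0
delta [ -3.54 -61.87   9.32] tool-y ang 90.1 twist -1.8819502942127002 q6 -0.98
```

```bash
python3 -m jog '[{"delta_pos":[0,-5,0],"twist":0},{"delta_pos":[-0.5,-11,0],"twist":0},{"delta_pos":[-1,-17,0],"twist":0},{"delta_pos":[-1.5,-23,0],"twist":0},{"delta_pos":[-2,-29,0],"twist":0},{"delta_pos":[-2.5,-35,0],"twist":0},{"delta_pos":[-2.7,-41,0],"twist":0},{"delta_pos":[-3,-47,0],"twist":0}]'
python3 - <<'E'
from m import *
t=ctrl.snapshot("top");s=ctrl.snapshot("scene")
go([.469,-.3125,.10],92)
print([ (np.round(d["point"]),round(d["p"],2)) for d in ctrl.landmark_of(t,"weight")[:5]])
save(np.vstack([cv2.resize(t["image"],(640,400)),]),"t3.png")
E
```

```text
t: 9.9
ee_pos: [0.4604, -0.1681, 0.2127]
eef_rot: [0.0, 1.0, -0.0, 0.001]
contact_force: [1.1, -0.0, 0.3]
grip_width: 0.0594
grasp_force: 0.0
delta [ -0.89 -14.1   11.29] tool-y ang 89.6 twist -2.3576944201889205 q6 -1.94
[(array([297., 137.]), 0.78), (array([257., 132.]), 0.72), (array([208., 269.]), 0.55), (array([253., 273.]), 0.55), (array([440., 199.]), 0.3)]
```

View pics/t3.png

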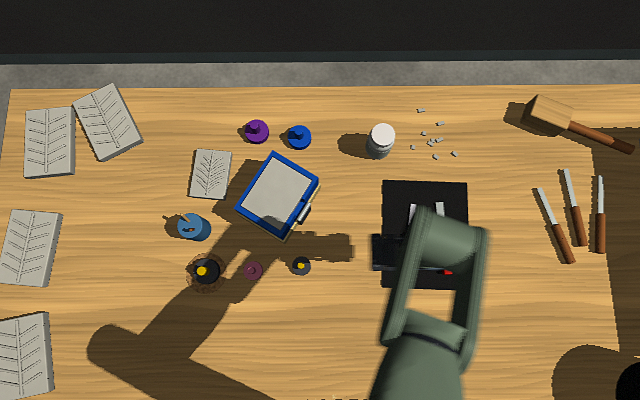

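The weight stands on the pad at (205,271). If I grasp the bar now, joint 6 would run out of range at the mould (about -2.65). I'll give the tool a half turn first.

```bash
python3 -m jog '[{"delta_pos":[0,-2,0],"twist":8},{"delta_pos":[-0.2,-5,0],"twist":18},{"delta_pos":[-0.4,-8,0],"twist":28},{"delta_pos":[-0.6,-11,0],"twist":38},{"delta_pos":[-0.8,-13,0],"twist":48},{"delta_pos":[-0.9,-14.1,0],"twist":58},{"delta_pos":[-0.9,-14.1,1],"twist":68},{"delta_pos":[-0.9,-14.1,2],"twist":78}]'
python3 -m jog '[{"delta_pos":[0,0,0],"twist":10},{"delta_pos":[0,0,0],"twist":20},{"delta_pos":[0,0,0],"twist":30},{"delta_pos":[0,0,0.5],"twist":40},{"delta_pos":[0,0,1],"twist":50},{"delta_pos":[0,0,2],"twist":60},{"delta_pos":[0,0,3],"twist":70},{"delta_pos":[0,0,4],"twist":80}]'
python3 -c "
from h import *
go([.469,-.3125,.08],-88);go([.469,-.3125,.031],-88)"
```

```text
t: 11.05
ee_pos: [0.4699, -0.3056, 0.1921]
eef_rot: [0.631, 0.776, 0.0, -0.0]
contact_force: [0.0, 0.1, 0.7]
grip_width: 0.0596
grasp_force: 0.0
t: 12.05
ee_pos: [0.4699, -0.3053, 0.152]
eef_rot: [0.982, 0.189, 0.0, -0.0]
contact_force: [0.4, -0.4, -0.6]
grip_width: 0.0593
grasp_force: 0.0
delta [-0.35  0.64  7.2 ] tool-y ang -68.2 twist 19.76883304445103 q6 0.59
delta [-0.36  0.64 12.1 ] tool-y ang -68.2 twist 19.76883304445103 q6 0.59
```

```bash
python3 -m jog '[{"delta_pos":[-0.2,0.3,1],"twist":10},{"delta_pos":[-0.36,0.64,3],"twist":19.8},{"delta_pos":[-0.36,0.64,5],"twist":19.8},{"delta_pos":[-0.36,0.64,7],"twist":19.8},{"delta_pos":[-0.36,0.64,9],"twist":19.8},{"delta_pos":[-0.36,0.64,11],"twist":19.8},{"delta_pos":[-0.36,0.64,11.9],"twist":19.8},{"delta_pos":[-0.36,0.64,12.1],"twist":19.8}]'
python3 -m jog '[{"delta_pos":[0,0,0],"twist":0},{"delta_pos":[0,0,0],"twist":0},{"delta_pos":[0,0,0],"twist":0},{"delta_pos":[0,0,0],"twist":0},{"delta_pos":[0,0,0],"twist":0},{"delta_pos":[0,0,0],"twist":0},{"delta_pos":[0,0,0],"twist":0},{"delta_pos":[0,0,0],"twist":0}]' 1 50
```

```text
t: 13.05
ee_pos: [0.4687, -0.3135, 0.0309]
eef_rot: [1.0, 0.02, -0.0, -0.0]
contact_force: [-0.3, -0.4, -0.1]
grip_width: 0.0592
grasp_force: 0.0
t: 14.05
ee_pos: [0.4684, -0.3139, 0.0312]
eef_rot: [1.0, 0.019, -0.0, -0.0]
contact_force: [-1.2, 4.7, 6.0]
grip_width: 0.0218
grasp_force: 49.9
```

```bash
python3 -m jog '[{"delta_pos":[0,0,-0.5],"twist":0},{"delta_pos":[0,0,-2],"twist":0},{"delta_pos":[0,0,-5],"twist":0},{"delta_pos":[0,0,-8],"twist":0},{"delta_pos":[0,0,-10.5],"twist":0},{"delta_pos":[0,-1,-11.5],"twist":-4},{"delta_pos":[0,-2.5,-11.5],"twist":-10},{"delta_pos":[0,-5,-11.5],"twist":-18}]'
python3 -c "
from h import *
go([.486,-.085,.130],-32.1)"
```

```text
t: 15.05
ee_pos: [0.4667, -0.2647, 0.1469]
eef_rot: [0.984, 0.177, 0.001, 0.001]
contact_force: [0.7, 0.7, -2.1]
grip_width: 0.0216
grasp_force: 49.9
delta [  8.07 -16.18   1.66] tool-y ang -69.6 twist -37.511541731824195 q6 0.68
```

```bash
python3 -m jog '[{"delta_pos":[1,-2,0],"twist":-6},{"delta_pos":[2,-4.5,0],"twist":-12},{"delta_pos":[3.5,-7.5,0],"twist":-18},{"delta_pos":[5,-10.5,0],"twist":-24},{"delta_pos":[6.5,-13.5,0],"twist":-30},{"delta_pos":[7.7,-15.5,0],"twist":-35},{"delta_pos":[8.1,-16.2,0],"twist":-37.5},{"delta_pos":[8.1,-16.2,0],"twist":-37.5}]'
python3 - <<'E'
from m import *
st=ctrl.sense();print(st["ee_pos"].round(4),Rot.from_quat(st["eef_rot"]).as_euler("ZYX",degrees=True).round(2))
t=ctrl.snapshot("top");s=ctrl.snapshot("scene")
for n in("bar_tip","bar","fulcrum_top","panel_edge"): print(n,*[[(np.round(d["point"],1).tolist(),round(d["p"],2)) for d in ctrl.landmark_of(p,n)[:2]] for p in(t,s)])
a=proj(t,[.56,.03,.11]).astype(int);b=proj(s,[.56,.03,.11]).astype(int)
c=lambda p,a:cv2.resize(p["image"][a[1]-40:a[1]+40,a[0]-40:a[0]+40],None,fx=5,fy=5,interpolation=cv2.INTER_CUBIC)
print(a-40,b-40);save(np.hstack([c(t,a),c(s,b)]),"c4.png")
E
```

```text
t: 16.05
ee_pos: [0.4868, -0.0846, 0.1463]
eef_rot: [0.876, 0.483, 0.0, 0.0]
contact_force: [-0.2, -0.8, -1.9]
grip_width: 0.0219
grasp_force: 49.9
[ 0.4868 -0.0846  0.1463] [5.7700e+01 1.0000e-02 1.7995e+02]
bar_tip [([313.1, 215.2], 0.78)] [([314.1, 179.9], 0.92)]
bar [([345.1, 237.3], 0.84)] [([276.5, 190.0], 0.58)]
fulcrum_top [([303.0, 212.2], 0.42)] [([319.5, 180.0], 0.48)]
panel_edge [([294.1, 207.5], 0.62)] [([328.6, 173.9], 0.74)]
[278 177] [268 144]
```

View pics/c4.png

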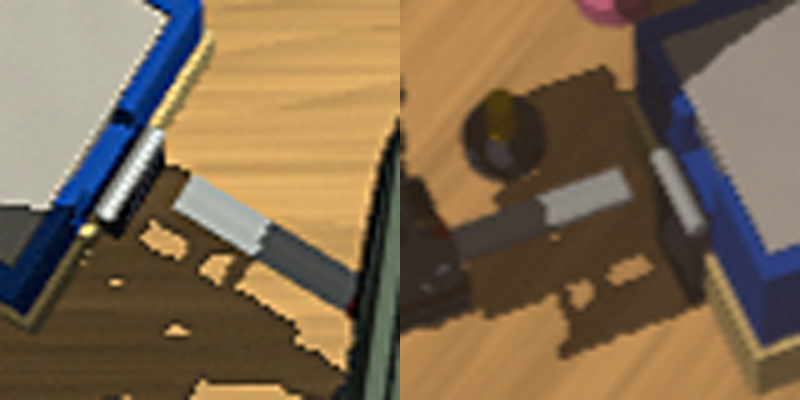

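Run:
```python
from h import *
t=ctrl.snapshot("top");s=ctrl.snapshot("scene")
T,e=tri(t,(314.6,215),s,(313.8,180.2));F,e2=tri(t,(303.7,211.5),s,(323.6,182))
u=np.array([np.cos(np.radians(57.9)),np.sin(np.radians(57.9)),0]);v=np.array([-u[1],u[0],0])
C=np.array([.624,.1363,0]);st=ctrl.sense()["ee_pos"]
for n,X in(("tip",T),("fulc",F),("tcp",st)): print(n,X.round(4),"mould frame",((X-C)@u).round(4),((X-C)@v).round(4))
print(e,e2)
for n,x,y,z in(("rod",-.08,0,.094),("rodL",-.08,.027,.094),("rodR",-.08,-.027,.094),("notchL",-.07,.022,.127),("notchR",-.07,-.022,.127)):
    X=C+u*x+v*y+[0,0,z];print(n,proj(t,X).round(1),proj(s,X).round(1))
```

```text
tip [0.5674 0.0413 0.1207] mould frame -0.1106 -0.0025
fulc [0.5813 0.0693 0.087 ] mould frame -0.0794 0.0006
tcp [ 0.4866 -0.0845  0.1459] mould frame -0.26 -0.0009
0.0020356387966104215 0.0009564492216885391
rod [303.6 210.8] [323.1 181. ]
rodL [298.1 219.6] [319.4 173.4]
rodR [309.1 202. ] [327.  188.7]
notchL [295.  213.9] [323.3 167.2]
notchR [304.4 199.3] [329.7 179.8]
```

```bash
python3 -m jog '[{"delta_pos":[1.2,0,0],"twist":0},{"delta_pos":[2.6,0,0],"twist":0},{"delta_pos":[3.7,0,0],"twist":0},{"delta_pos":[3.9,0,0.5],"twist":0},{"delta_pos":[3.9,0,1.2],"twist":0},{"delta_pos":[3.9,0,1.8],"twist":0},{"delta_pos":[3.9,0,2.1],"twist":0},{"delta_pos":[3.9,0,2.1],"twist":0}]' - 60
python3 -m jog '[{"delta_pos":[0,0,0.1],"twist":0},{"delta_pos":[0,0,0.2],"twist":0},{"delta_pos":[0,0,0.2],"twist":0},{"delta_pos":[0,0,0.3],"twist":0},{"delta_pos":[0,0,0.3],"twist":0},{"delta_pos":[0,0,0.3],"twist":0},{"delta_pos":[0,0,0.3],"twist":0},{"delta_pos":[0,0,0.3],"twist":0}]'
```

```text
t: 17.65
ee_pos: [0.5073, -0.0516, 0.1246]
eef_rot: [0.876, 0.482, -0.0, -0.0]
contact_force: [0.8, -0.6, -2.0]
grip_width: 0.0214
grasp_force: 59.9
t: 18.65
ee_pos: [0.5075, -0.0514, 0.122]
eef_rot: [0.876, 0.482, 0.0, -0.0]
contact_force: [0.4, -0.6, -2.1]
grip_width: 0.0213
grasp_force: 59.9
```

```bash
python3 -m jog '[{"delta_pos":[0,0,0.1],"twist":0},{"delta_pos":[0,0,0.1],"twist":0},{"delta_pos":[0,0,0.15],"twist":0},{"delta_pos":[0,0,0.15],"twist":0},{"delta_pos":[0,0,0.2],"twist":0},{"delta_pos":[0,0,0.2],"twist":0},{"delta_pos":[0,0,0.2],"twist":0},{"delta_pos":[0,0,0.2],"twist":0}]'
```

```text
t: 19.65
ee_pos: [0.5076, -0.0515, 0.1202]
eef_rot: [0.876, 0.482, 0.0, 0.0]
contact_force: [-1.6, -2.4, 4.6]
grip_width: 0.0215
grasp_force: 59.9
```

Run:
```python
from h import *
t=ctrl.snapshot("top");s=ctrl.snapshot("scene")
for n in("bar_tip","fulcrum_top"): print(n,*[[(np.round(d["point"],1).tolist(),round(d["p"],2)) for d in ctrl.landmark_of(p,n)[:2]] for p in(t,s)])
c=lambda p,a:cv2.resize(p["image"][a[1]:a[1]+50,a[0]:a[0]+50],None,fx=8,fy=8,interpolation=cv2.INTER_CUBIC)
save(np.hstack([c(t,(285,185)),c(s,(295,155))]),"c5.png")
```

```text
bar_tip [([300.8, 205.1], 0.54)] [([326.9, 176.6], 0.83)]
fulcrum_top [([301.8, 212.3], 0.42)] [([321.5, 182.4], 0.74)]
```

View pics/c5.png

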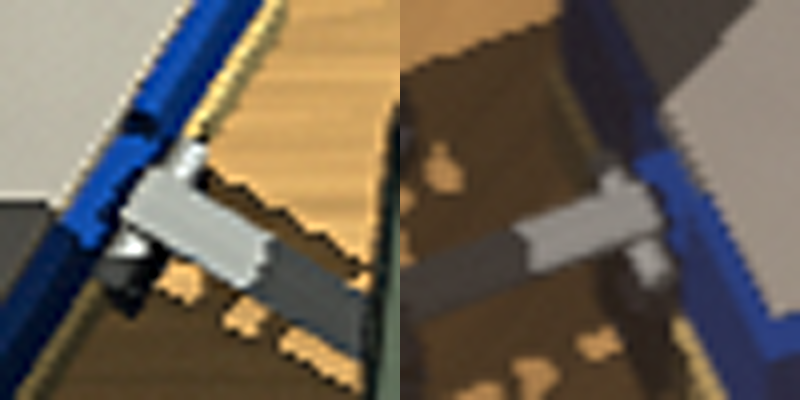

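The blade rests on the rod at its middle (top crop (160,200)) with the tip at the mouth of the notch. I'll ease up 1 mm and push the tip in under the panel.

```bash
python3 -m jog '[{"delta_pos":[0,0,-0.15],"twist":0},{"delta_pos":[0.4,0,-0.15],"twist":0},{"delta_pos":[0.9,0,-0.15],"twist":0},{"delta_pos":[1.4,0,-0.15],"twist":0},{"delta_pos":[1.9,0,-0.15],"twist":0},{"delta_pos":[2.4,0,-0.15],"twist":0},{"delta_pos":[2.7,0,-0.15],"twist":0},{"delta_pos":[2.7,0,-0.15],"twist":0}]'
```

```text
t: 20.95
ee_pos: [0.522, -0.0283, 0.1213]
eef_rot: [0.876, 0.483, -0.0, -0.0]
contact_force: [-1.4, -0.2, -2.2]
grip_width: 0.0217
grasp_force: 59.9
```

```bash
python3 -m jog '[{"delta_pos":[0,0,0.2],"twist":0},{"delta_pos":[0,0,0.5],"twist":0},{"delta_pos":[0,0,0.8],"twist":0},{"delta_pos":[0,0,1.1],"twist":0},{"delta_pos":[0.05,0,1.4],"twist":0},{"delta_pos":[0.1,0,1.7],"twist":0},{"delta_pos":[0.1,0,2.0],"twist":0},{"delta_pos":[0.1,0,2.0],"twist":0}]' - 40
```

```text
t: 21.95
ee_pos: [0.5221, -0.0283, 0.1011]
eef_rot: [0.876, 0.482, -0.001, 0.0]
contact_force: [-4.1, -3.8, 3.3]
grip_width: 0.022
grasp_force: 40.0
```

```bash
python3 -m jog '[{"delta_pos":[0,0,0.2],"twist":0},{"delta_pos":[0.05,0,0.4],"twist":0},{"delta_pos":[0.1,0,0.6],"twist":0},{"delta_pos":[0.1,0,0.8],"twist":0},{"delta_pos":[0.15,0,1.0],"twist":0},{"delta_pos":[0.2,0,1.2],"twist":0},{"delta_pos":[0.2,0,1.4],"twist":0},{"delta_pos":[0.2,0,1.5],"twist":0}]' - 50
```

```text
t: 22.95
ee_pos: [0.5233, -0.0271, 0.0881]
eef_rot: [0.876, 0.483, -0.0, 0.001]
contact_force: [-8.1, -5.6, 17.9]
grip_width: 0.0216
grasp_force: 50.0
```

```bash
python3 -m jog '[{"delta_pos":[0,0,0.2],"twist":0},{"delta_pos":[0.05,0,0.4],"twist":0},{"delta_pos":[0.1,0,0.6],"twist":0},{"delta_pos":[0.1,0,0.8],"twist":0},{"delta_pos":[0.15,0,1.0],"twist":0},{"delta_pos":[0.2,0,1.1],"twist":0},{"delta_pos":[0.2,0,1.2],"twist":0},{"delta_pos":[0.2,0,1.2],"twist":0}]' - 50
cat > pm.py <<'E'
from m import *
s=ctrl.snapshot("scene");t=ctrl.snapshot("top")
for n,p,b in(("s",s,(305,115,395,200)),("t",t,(225,140,330,250))):
    h=cv2.cvtColor(p["image"],cv2.COLOR_RGB2HSV);rect(p,(h[...,1]<60)&(h[...,2]>60),b,.127,"panel "+n)
    for l in("panel_top","panel_edge"): print(l,[(np.round(onz(p,d["point"],.127),4).tolist(),round(d["p"],2)) for d in ctrl.landmark_of(p,l)[:1]])
c=lambda p,a:cv2.resize(p["image"][a[1]:a[1]+100,a[0]:a[0]+100],None,fx=4,fy=4,interpolation=cv2.INTER_CUBIC)
save(np.hstack([c(t,(240,145)),c(s,(270,120))]),sys.argv[1])
E
python3 pm.py c6.png
```

```text
t: 23.95
ee_pos: [0.5247, -0.0251, 0.0761]
eef_rot: [0.876, 0.483, 0.0, 0.001]
contact_force: [-6.8, -4.2, 17.2]
grip_width: 0.0215
grasp_force: 50.0
panel s 2315 c [600.3 100.6] size [211.6 152.7] ang 57.7
panel_top [([0.6215, 0.1374, 0.127], 0.94)]
panel_edge [([0.5882, 0.0707, 0.127], 0.97)]
panel t 2943 c [608.8 111.8] size [181.9 150.4] ang 58.1
panel_top [([0.6264, 0.1447, 0.127], 0.59)]
panel_edge [([0.5843, 0.0889, 0.127], 0.8)]
```

View pics/c6.png

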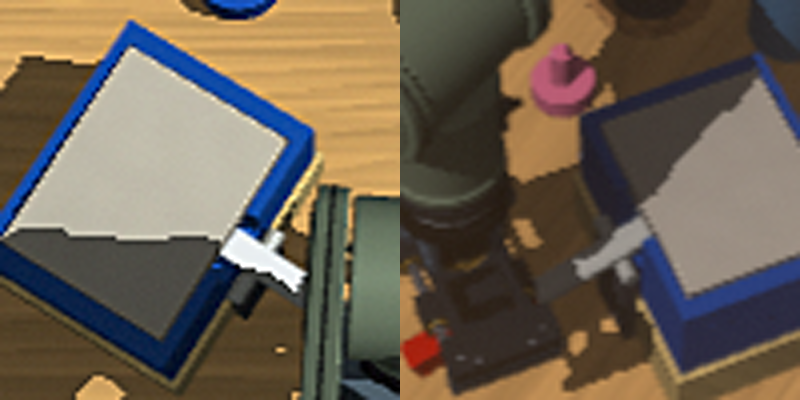

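The bar is pitched under the panel (scene crop, blade at (620,250)) and the panel's front edge now overlaps the rim. I'll measure the rise from the shift of its far edges.

```bash
cat > rise.py <<'E'
from h import *
u=np.array([.531,.847]);v=np.array([-.847,.531]);C=np.array([.624,.1363])
def ext(p,img):
    h=cv2.cvtColor(cv2.GaussianBlur(img,(3,3),0),cv2.COLOR_RGB2HSV);g=np.array([(c,r) for r in range(110,250) for c in range(225,400)])
    A=np.array([onz(p,x,.127)[:2] for x in g])-C;a=A@u;b=A@v
    k=(h[g[:,1],g[:,0],1]<70)&(h[g[:,1],g[:,0],2]>50)&(abs(a)<.085)&(abs(b)<.095)
    a,b=a[k]*1e3,b[k]*1e3;bins=lambda x,y,lo,hi,f:np.median([f(y[(x>=i)&(x<i+4)]) for i in range(lo,hi,4)])
    return [round(float(q),1) for q in(bins(b,a,-66,-26,np.max),bins(b,a,-66,-34,np.min),bins(a,b,-40,44,np.max),bins(a,b,-40,44,np.min))]
s=ctrl.snapshot("scene");t=ctrl.snapshot("top")
for p,n in((s,"s0"),(t,"t0")):
    o=cv2.cvtColor(cv2.imread(f"pics/{n}.png"),cv2.COLOR_BGR2RGB);print(n,"x+ x- y+ y-",ext(p,o),ext(p,p["image"]))
    q=[(C[0],C[1],.137)];X=np.array(q[0]);print("shift/10mm",((onz(p,proj(p,X),.127)[:2]-C)@u*1e3).round(1),((onz(p,proj(p,X),.127)[:2]-C)@v*1e3).round(1))
E
python3 rise.py
```

```text
s0 x+ x- y+ y- [73.0, -84.4, 89.7, -74.8] [73.4, -83.2, 89.6, -74.4]
shift/10mm 3.2 5.9
t0 x+ x- y+ y- [71.9, -78.4, 75.1, -89.7] [72.2, -78.6, 93.3, -89.7]
shift/10mm 2.0 -1.2
```

```bash
sed -i 's/(abs(a)<.085)&(abs(b)<.095)/(abs(a)<.067)\&(abs(b)<.085)/' rise.py; python3 rise.py
```

```text
s0 x+ x- y+ y- [60.5, -59.3, 74.7, -74.8] [62.4, -58.7, 80.2, -74.4]
shift/10mm 3.2 5.9
t0 x+ x- y+ y- [59.5, -59.0, 74.8, -73.6] [60.9, -58.4, 74.7, -74.1]
shift/10mm 2.0 -1.2
```

Far-edge shifts put the rise at roughly 7–9 mm. I'll push down a little more, then come back up and withdraw.

```bash
python3 -m jog '[{"delta_pos":[0,0,0.15],"twist":0},{"delta_pos":[0.05,0,0.3],"twist":0},{"delta_pos":[0.05,0,0.45],"twist":0},{"delta_pos":[0.05,0,0.5],"twist":0},{"delta_pos":[0.05,0,0.5],"twist":0},{"delta_pos":[0.05,0,0.5],"twist":0},{"delta_pos":[0.05,0,0.5],"twist":0},{"delta_pos":[0.05,0,0.5],"twist":0}]' - 50
python3 rise.py
```

```text
t: 25.45
ee_pos: [0.5254, -0.0241, 0.0714]
eef_rot: [0.876, 0.483, 0.001, 0.001]
contact_force: [-6.4, -1.7, 17.4]
grip_width: 0.0218
grasp_force: 50.0
s0 x+ x- y+ y- [60.5, -59.3, 74.7, -74.8] [62.8, -58.6, 80.8, -74.1]
shift/10mm 3.2 5.9
t0 x+ x- y+ y- [59.5, -59.0, 74.8, -73.6] [61.4, -58.4, 74.6, -74.5]
shift/10mm 2.0 -1.2
```

```bash
python3 -m jog '[{"delta_pos":[-0.3,0,0],"twist":0},{"delta_pos":[-0.8,0,0],"twist":0},{"delta_pos":[-1.5,0,0],"twist":0},{"delta_pos":[-2.3,0,0],"twist":0},{"delta_pos":[-3.3,0,0],"twist":0},{"delta_pos":[-4.5,0,0],"twist":0},{"delta_pos":[-6,0,0],"twist":0},{"delta_pos":[-8,0,0],"twist":0}]' - 50
python3 rise.py; python3 -c "
from h import *
go([.468,-.314,.17],-88)"
```

```text
t: 26.55
ee_pos: [0.4816, -0.0925, 0.0694]
eef_rot: [0.876, 0.483, 0.0, 0.0]
contact_force: [1.3, -0.4, -2.6]
grip_width: 0.0219
grasp_force: 50.0
s0 x+ x- y+ y- [60.5, -59.3, 74.7, -74.8] [62.8, -58.7, 78.5, -74.1]
shift/10mm 3.2 5.9
t0 x+ x- y+ y- [59.5, -59.0, 74.8, -73.6] [61.4, -58.4, 74.6, -74.5]
shift/10mm 2.0 -1.2
delta [-19.33  10.78 -10.06] tool-y ang -32.4 twist 55.572624997385205 q6 0.35
```

```bash
python3 -m jog '[{"delta_pos":[-2,1,-2],"twist":5},{"delta_pos":[-4.5,2,-5],"twist":12},{"delta_pos":[-8,4,-8],"twist":20},{"delta_pos":[-12,6.5,-10],"twist":29},{"delta_pos":[-16,9,-10],"twist":38},{"delta_pos":[-18.5,10.3,-10],"twist":47},{"delta_pos":[-19.3,10.8,-10],"twist":55.6},{"delta_pos":[-19.3,10.8,-10],"twist":55.6}]' - 50
python3 rise.py
python3 - <<'E'
from h import *
s=ctrl.snapshot("scene");t=ctrl.snapshot("top")
go([.468,-.314,.10],-88);print(ctrl.sense()["ee_pos"])
c=lambda p,a:cv2.resize(p["image"][a[1]:a[1]+140,a[0]:a[0]+140],None,fx=2.8,fy=2.8,interpolation=cv2.INTER_CUBIC)
save(np.hstack([c(s,(160,180)),c(s,(280,80))]),"c7.png")
E
```

```text
t: 27.65
ee_pos: [0.47, -0.313, 0.1692]
eef_rot: [1.0, 0.018, -0.0, -0.0]
contact_force: [0.4, 0.4, -2.2]
grip_width: 0.0218
grasp_force: 50.0
s0 x+ x- y+ y- [60.5, -59.3, 74.7, -74.8] [62.8, -58.7, 77.9, -74.4]
shift/10mm 3.2 5.9
t0 x+ x- y+ y- [59.5, -59.0, 74.8, -73.6] [61.4, -58.4, 74.6, -74.5]
shift/10mm 2.0 -1.2
delta [-0.23  0.23  6.94] tool-y ang -87.8 twist 0.2182428096578093 q6 0.93
[ 0.47018451 -0.31166818  0.16935679]
```

View pics/c7.png

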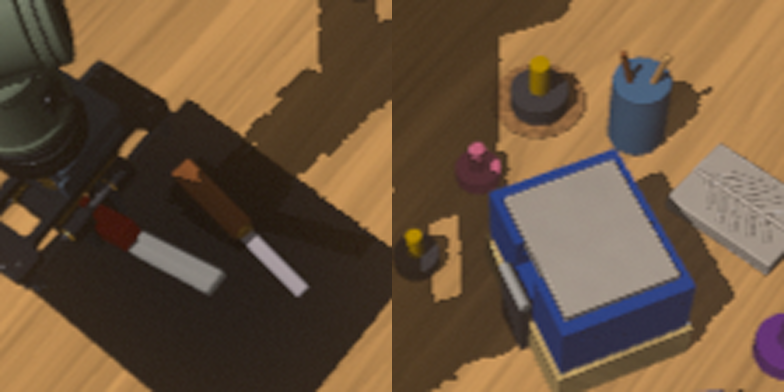

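The bar is held clear above the mat and the weight stands on the pad. The panel sits slightly proud of the rim, so I'll measure the rise with sub-pixel edges before laying the bar down.

```bash
cat > rise2.py <<'E'
from h import *
u=np.array([.531,.847]);v=np.array([-.847,.531]);C=np.array([.624,.1363])
def edge(p,img,ax,r):
    S=img[...,2].astype(np.float32)-img[...,0];d=np.arange(-14,18,.25);sg=1
    base={"x+":(60,u,v),"y+":(75,v,u)}[ax];prof=[]
    for w in range(*r,2):
        X=[np.r_[C+(base[0]+k)*1e-3*base[1]+w*1e-3*base[2],.127] for k in d];q=np.array([proj(p,x) for x in X],np.float32)
        prof.append(cv2.remap(S,q[None,:,0],q[None,:,1],cv2.INTER_LINEAR)[0])
    m=np.median(prof,0);lo=m[:16].mean();hi=m.max();return round(float(d[np.argmax(m>(lo+hi)/2)]),2)
s=ctrl.snapshot("scene");t=ctrl.snapshot("top")
for p,n,k in((s,"s0",{"x+":3.2,"y+":5.9}),(t,"t0",{"x+":2.0,"y+":-1.2})):
    o=cv2.cvtColor(cv2.imread(f"pics/{n}.png"),cv2.COLOR_BGR2RGB)
    for ax,r in(("x+",(-60,-20)),("y+",(-40,40))):
        a,b=edge(p,o,ax,r),edge(p,p["image"],ax,r);print(n,ax,a,b,"rise",round((b-a)/k[ax]*10,1))
E
python3 rise2.py
```

```text
s0 x+ 1.5 4.0 rise 7.8
s0 y+ 0.5 4.0 rise 5.9
t0 x+ 1.75 4.0 rise 11.2
t0 y+ 1.75 1.75 rise -0.0
```

```bash
cat > fit.py <<'E'
from h import *
from scipy.optimize import least_squares
s=ctrl.snapshot("scene");t=ctrl.snapshot("top")
def soft(img):
    a=img.astype(float);return np.clip(1-(a[...,2]-a[...,0])/(a[...,2]+a[...,0]+1)/.6,0,1)
def frame(q):
    c=np.radians(q[2]);u=np.array([np.cos(c),np.sin(c)]);return np.array(q[:2])*1e-3,u,np.array([-u[1],u[0]])
def pts(q,a,b,z):
    C,u,v=frame(q);return np.array([np.r_[C+a*x*u+b*y*v,z] for x,y in((-1,-1),(1,-1),(1,1),(-1,1))])
def fill(p,X,k=16):
    m=np.zeros((400*4,640*4),np.uint8)
    P=np.array([proj(p,x) for x in X]);P=cv2.convexHull(((P+.5)*4-.5).astype(np.float32))
    cv2.fillConvexPoly(m,np.round(P*256).astype(np.int32),255,cv2.LINE_AA,8)
    return cv2.resize(m,(640,400),interpolation=cv2.INTER_AREA)/255.
def roi(p):
    q=(624,136.3,57.9);m=fill(p,pts(q,.0675,.086,.130));C,u,v=frame(q)
    n=fill(p,[np.r_[C+x*u+y*v,z] for x in(-.09,-.04) for y in(-.03,.03) for z in(.127,.137)]);return (m>.99)&(n<.01)
ro={"s":roi(s),"t":roi(t)}
def res(q,h,S,cams):
    return np.concatenate([(cv2.GaussianBlur(fill(p,np.vstack([pts(q,.06,.075,.127),pts(q,.06,.075,.127+h)])),(0,0),.6)-S[n])[ro[n]] for n,p in cams])
old={n:soft(cv2.cvtColor(cv2.imread(f"pics/{n}0.png"),cv2.COLOR_BGR2RGB)) for n in "st"}
new={"s":soft(s["image"]),"t":soft(t["image"])}
for cams in([("s",s)],[("t",t)]):
    f0=least_squares(lambda q:res(q,0,old,cams),(624,136.3,57.9),diff_step=1e-3,x_scale=(1,1,1))
    hs=np.arange(0,.0161,.001);c0=[np.sum(res(f0.x,h,old,cams)**2) for h in hs];c=[np.sum(res(f0.x,h,new,cams)**2) for h in hs]
    print(cams[0][0],f0.x.round(2),"old best",hs[np.argmin(c0)],"new best",hs[np.argmin(c)],np.round(c,1))
E
python3 fit.py
```

```text
s [624.86 137.17  57.83] old best 0.004 new best 0.008 [74.9 62.9 51.2 40.6 31.5 24.3 18.7 15.2 13.7 14.2 16.7 20.8 26.3 32.2
 39.5 47.2 54.8]
t [623.55 136.75  57.98] old best 0.0 new best 0.007 [44.5 38.9 34.1 29.7 26.4 23.9 22.4 22.  22.7 24.4 27.3 31.1 35.8 41.1
 47.6 54.1 61.6]
```

```bash
sed -i '/^for cams in/,$d' fit.py
cat >> fit.py <<'E'
from scipy.optimize import minimize
for cams in([("s",s)],[("t",t)]):
    g=lambda im:(lambda x:np.sum(res((624+x[0],136.5+x[1],57.9),x[2]*1e-3,im,cams)**2))
    a=minimize(lambda x:g(old)([x[0],x[1],0]),[0,0],method="Nelder-Mead",options=dict(xatol=.02,initial_simplex=[[0,0],[1,0],[0,1]]))
    b=minimize(lambda x:g(new)([*a.x,x[0]]),[8],method="Nelder-Mead",options=dict(xatol=.05))
    o=minimize(lambda x:g(old)([*a.x,x[0]]),[2],method="Nelder-Mead",options=dict(xatol=.05))
    print(cams[0][0],a.x.round(2),a.fun.round(1),"rise now",b.x.round(2),b.fun.round(1),"old",o.x.round(2))
E
python3 fit.py
```

```text
s [0.81 0.69] 42.4 rise now [8.25] 13.7 old [3.56]
t [-0.36  0.34] 33.9 rise now [6.52] 21.6 old [-1.08]
```

```bash
cat > rise3.py <<'E'
from h import *
c=np.radians(57.9);u=np.array([np.cos(c),np.sin(c)]);v=np.array([-u[1],u[0]]);C=np.array([.624,.1363])
def edge(p,img,b0,n,w,r,z=.127):
    a=cv2.resize(img,None,fx=1,fy=1).astype(np.float32);S=(a[...,2]-a[...,0])/(a[...,2]+a[...,0]+1);d=np.arange(-12,9.5,.1);L=[]
    for k in range(*r,1):
        q=np.array([proj(p,np.r_[C+(b0+e)*1e-3*n+k*1e-3*w,z]) for e in d],np.float32);L.append(cv2.remap(S,q[None,:,0],q[None,:,1],cv2.INTER_LINEAR)[0])
    m=np.mean(L,0);lo=m[:20].mean();hi=np.percentile(m,95);i=np.argmax(m>(lo+hi)/2);return d[i],lo,hi
s=ctrl.snapshot("scene");t=ctrl.snapshot("top");A=[];B=[]
for p,n in((s,"s0"),(t,"t0")):
    o=cv2.cvtColor(cv2.imread(f"pics/{n}.png"),cv2.COLOR_BGR2RGB);cam=-np.array(p["R"]).T@np.array(p["t"])
    for nm,b0,nn,w,rs in(("x+",60,u,v,((-60,-20),(-20,20),(20,60))),("y+",75,v,u,((-45,-15),(-15,15),(15,45))),("x-",60,-u,-v,((-65,-35),(35,65))),("y-",75,-v,u,((-45,0),(0,45)))):
      k=((C-cam[:2])@nn)/(cam[2]-.127)
      if k<-.02: continue
      for r in rs:
        e0,e1=edge(p,o,b0,nn,w,r),edge(p,p["image"],b0,nn,w,r);A.append(k);B.append(e1[0]-e0[0]);print(n,nm,r,"k",k.round(2),np.round(e0,2),np.round(e1,2))
A,B=np.array(A),np.array(B);print("rise",A@B/(A@A),np.sqrt(np.mean((B-A*(A@B/(A@A)))**2)/(A@A)))
E
python3 rise3.py
```

```text
s0 x+ (-60, -20) k 0.32 [ 1.5  -0.09  0.46] [ 4.   -0.08  0.43]
s0 x+ (-20, 20) k 0.32 [ 2.  -0.1  0.4] [ 4.   -0.08  0.43]
s0 x+ (20, 60) k 0.32 [-0.   -0.39  0.35] [ 3.8  -0.09  0.43]
s0 y+ (-45, -15) k 0.58 [ 0.7  -0.09  0.42] [ 4.3  -0.08  0.48]
s0 y+ (-15, 15) k 0.58 [ 0.9  -0.09  0.44] [ 4.3  -0.08  0.47]
s0 y+ (15, 45) k 0.58 [ 0.7  -0.09  0.44] [ 4.4  -0.08  0.46]
t0 x+ (-60, -20) k 0.2 [ 0.9  -0.06  0.93] [ 2.7  -0.06  0.93]
t0 x+ (-20, 20) k 0.2 [1.1  0.03 0.9 ] [ 2.6  -0.06  0.93]
t0 x+ (20, 60) k 0.2 [ 0.7  -0.05  0.91] [ 2.7  -0.06  0.92]
t0 y- (-45, 0) k 0.12 [-0.1  -0.06  0.91] [ 0.9  -0.06  0.91]
t0 y- (0, 45) k 0.12 [-0.1  -0.06  0.91] [ 0.9  -0.06  0.91]
rise 6.930254333663398 0.4934706709825306
```

The rise measures about 7 mm, short of a centimetre, and there is time to add about 3 mm. First I'll check how the bar sits in the grip.

Run:
```python
from h import *
s=ctrl.snapshot("scene");t=ctrl.snapshot("top");e=ctrl.sense()["ee_pos"]
for n in("bar_tip","bar","bar_handle"):
    a,b=[ctrl.landmark_of(p,n)[:1] for p in(t,s)]
    if a and b:
        X,r=tri(t,a[0]["point"],s,b[0]["point"]);print(n,X.round(4),"rel tcp",(X-e).round(4),r.round(4),np.round(a[0]["point"],1),np.round(b[0]["point"],1),a[0]["p"],b[0]["p"])
X,r=tri(t,ctrl.landmark_of(t,"bar_tip")[0]["point"],s,(237.5,280.4));print(X-e,r)
go([.4816,-.0925,.0694],-32.4)
```

```text
bar_tip [ 0.6115 -0.3068  0.203 ] rel tcp [0.1413 0.0056 0.0335] 0.004 [459.6 188.2] [235.3 281.5] 0.64 0.75
bar [ 0.5148 -0.3084  0.1687] rel tcp [ 0.0445  0.004  -0.0007] 0.0006 [460.4 232. ] [207.7 263.7] 0.55 0.74
[0.14249526 0.00811713 0.03516572] 0.001473669985926269
delta [  1.94 -21.94  10.  ] tool-y ang -87.9 twist -55.50683732086924 q6 0.93
```

```bash
python3 -m jog '[{"delta_pos":[0.2,-3,0],"twist":-6},{"delta_pos":[0.5,-7,0],"twist":-14},{"delta_pos":[0.9,-12,0],"twist":-22},{"delta_pos":[1.4,-17,0],"twist":-31},{"delta_pos":[1.8,-20.5,0],"twist":-40},{"delta_pos":[1.9,-21.9,2],"twist":-49},{"delta_pos":[1.9,-21.9,5],"twist":-55.5},{"delta_pos":[1.9,-21.9,8],"twist":-55.5}]' - 60
python3 - <<'E'
from h import *
s=ctrl.snapshot("scene");t=ctrl.snapshot("top");e=ctrl.sense()["ee_pos"]
u=np.array([.531,.847,0]);v=np.array([-.847,.531,0]);C=np.array([.624,.1363,0])
a,b=[ctrl.landmark_of(p,"bar_tip")[0]["point"] for p in(t,s)];X,r=tri(t,a,s,b)
for Y in(X,e):print(((Y-C)@u).round(4),((Y-C)@v).round(4),Y[2].round(4))
print(r);go([.4816,-.0925,.0694],-32.4)
E
```

```text
t: 29.7
ee_pos: [0.4816, -0.0926, 0.089]
eef_rot: [0.876, 0.482, 0.001, 0.001]
contact_force: [-0.2, 0.5, -2.3]
grip_width: 0.0213
grasp_force: 60.0
-0.1312 -0.0037 0.1332
-0.2706 0.0014 0.087
0.0011792646048996978
delta [ 0.04 -0.01  2.04] tool-y ang -32.4 twist -0.008267156950935828 q6 0.35
```

```bash
python3 -m jog '[{"delta_pos":[0,0,1],"twist":0},{"delta_pos":[1.2,0,2],"twist":0},{"delta_pos":[2.8,0,2],"twist":0},{"delta_pos":[4.2,0,2],"twist":0},{"delta_pos":[5.6,0,2],"twist":0},{"delta_pos":[6.8,0,2],"twist":0},{"delta_pos":[7.8,0,2],"twist":0},{"delta_pos":[8.0,0,2],"twist":0}]' - 60
```

```text
t: 30.9
ee_pos: [0.5233, -0.026, 0.07]
eef_rot: [0.876, 0.483, -0.002, 0.001]
contact_force: [-6.2, -9.8, 5.2]
grip_width: 0.0216
grasp_force: 60.0
```

```bash
python3 -m jog '[{"delta_pos":[0.1,0,0.2],"twist":0},{"delta_pos":[0.2,0,0.4],"twist":0},{"delta_pos":[0.3,0,0.6],"twist":0},{"delta_pos":[0.4,0,0.8],"twist":0},{"delta_pos":[0.4,0,0.9],"twist":0},{"delta_pos":[0.4,0,1.0],"twist":0},{"delta_pos":[0.4,0,1.0],"twist":0},{"delta_pos":[0.4,0,1.0],"twist":0}]' - 60
python3 rise3.py | tail -9
```

```text
t: 31.9
ee_pos: [0.5252, -0.0236, 0.0616]
eef_rot: [0.876, 0.483, -0.001, 0.001]
contact_force: [-8.8, -8.0, 15.9]
grip_width: 0.0217
grasp_force: 60.0
s0 y+ (-45, -15) k 0.58 [ 0.7  -0.09  0.42] [ 4.4  -0.11  0.19]
s0 y+ (-15, 15) k 0.58 [ 0.9  -0.09  0.44] [ 4.4  -0.11  0.18]
s0 y+ (15, 45) k 0.58 [ 0.7  -0.09  0.44] [ 4.4  -0.11  0.18]
t0 x+ (-60, -20) k 0.2 [ 0.9  -0.06  0.93] [ 2.8  -0.06  0.93]
t0 x+ (-20, 20) k 0.2 [1.1  0.03 0.9 ] [ 2.9  -0.06  0.93]
t0 x+ (20, 60) k 0.2 [ 0.7  -0.05  0.91] [ 2.9  -0.06  0.94]
t0 y- (-45, 0) k 0.12 [-0.1  -0.06  0.91] [ 1.1  -0.06  0.91]
t0 y- (0, 45) k 0.12 [-0.1  -0.06  0.91] [ 1.1  -0.06  0.91]
rise 7.342037565437868 0.619220940928697
```

```bash
python3 -m jog '[{"delta_pos":[0.05,0,0.15],"twist":0},{"delta_pos":[0.1,0,0.3],"twist":0},{"delta_pos":[0.15,0,0.45],"twist":0},{"delta_pos":[0.2,0,0.6],"twist":0},{"delta_pos":[0.2,0,0.7],"twist":0},{"delta_pos":[0.2,0,0.7],"twist":0},{"delta_pos":[0.2,0,0.7],"twist":0},{"delta_pos":[0.2,0,0.7],"twist":0}]' - 60
python3 rise3.py | tail -9
```

```text
t: 33.0
ee_pos: [0.5267, -0.0213, 0.0548]
eef_rot: [0.876, 0.483, -0.001, 0.001]
contact_force: [-6.8, -4.9, 16.4]
grip_width: 0.0217
grasp_force: 60.0
s0 y+ (-45, -15) k 0.58 [ 0.7  -0.09  0.42] [ 5.2  -0.11  0.18]
s0 y+ (-15, 15) k 0.58 [ 0.9  -0.09  0.44] [ 5.2  -0.11  0.18]
s0 y+ (15, 45) k 0.58 [ 0.7  -0.09  0.44] [ 5.2  -0.11  0.16]
t0 x+ (-60, -20) k 0.2 [ 0.9  -0.06  0.93] [ 3.2  -0.06  0.94]
t0 x+ (-20, 20) k 0.2 [1.1  0.03 0.9 ] [ 3.3  -0.06  0.95]
t0 x+ (20, 60) k 0.2 [ 0.7  -0.05  0.91] [ 3.3  -0.06  0.96]
t0 y- (-45, 0) k 0.12 [-0.1  -0.06  0.91] [ 1.3  -0.06  0.91]
t0 y- (0, 45) k 0.12 [-0.1  -0.06  0.91] [ 1.3  -0.06  0.9 ]
rise 8.989386874635617 0.7062274646594634
```

```bash
python3 -m jog '[{"delta_pos":[-0.3,0,0],"twist":0},{"delta_pos":[-0.8,0,0],"twist":0},{"delta_pos":[-1.5,0,0],"twist":0},{"delta_pos":[-2.3,0,0],"twist":0},{"delta_pos":[-3.3,0,0],"twist":0},{"delta_pos":[-4.5,0,0],"twist":0},{"delta_pos":[-6,0,0],"twist":0},{"delta_pos":[-8,0,0],"twist":0}]' - 50
python3 -c "
from h import *
go([.470,-.3125,.15],-88)"
```

```text
t: 34.1
ee_pos: [0.4838, -0.0888, 0.0524]
eef_rot: [0.876, 0.482, 0.0, 0.0]
contact_force: [-0.4, -0.4, -2.5]
grip_width: 0.0213
grasp_force: 50.0
delta [-19.63  10.82  -9.76] tool-y ang -32.4 twist 55.60857271169893 q6 0.36
```

```bash
python3 -m jog '[{"delta_pos":[-2,1,-2],"twist":5},{"delta_pos":[-4.5,2,-5],"twist":12},{"delta_pos":[-8,4,-8],"twist":20},{"delta_pos":[-12,6.5,-9.8],"twist":29},{"delta_pos":[-16,9,-9.8],"twist":38},{"delta_pos":[-18.8,10.3,-9.8],"twist":47},{"delta_pos":[-19.6,10.8,-9.8],"twist":55.6},{"delta_pos":[-19.6,10.8,-9.8],"twist":55.6}]' - 50
python3 rise3.py | tail -12
python3 - <<'E'
from h import *
s=ctrl.snapshot("scene");t=ctrl.snapshot("top");e=ctrl.sense()["ee_pos"];print(e)
for n in("bar_tip","bar"):
    a,b=[ctrl.landmark_of(p,n)[:1] for p in(t,s)]
    if a and b: X,r=tri(t,a[0]["point"],s,b[0]["point"]);print(n,X.round(4),"rel tcp",(X-e).round(4),r.round(4))
E
```

```text
t: 35.1
ee_pos: [0.4694, -0.3123, 0.1501]
eef_rot: [1.0, 0.017, -0.0, -0.0]
contact_force: [-0.6, 0.3, -2.1]
grip_width: 0.0217
grasp_force: 50.0
s0 x+ (-60, -20) k 0.32 [ 1.5  -0.09  0.46] [ 4.9  -0.08  0.4 ]
s0 x+ (-20, 20) k 0.32 [ 2.  -0.1  0.4] [ 5.2  -0.08  0.37]
s0 x+ (20, 60) k 0.32 [-0.   -0.39  0.35] [ 5.   -0.09  0.38]
s0 y+ (-45, -15) k 0.58 [ 0.7  -0.09  0.42] [ 5.5  -0.08  0.42]
s0 y+ (-15, 15) k 0.58 [ 0.9  -0.09  0.44] [ 5.5  -0.08  0.42]
s0 y+ (15, 45) k 0.58 [ 0.7  -0.09  0.44] [ 5.6  -0.08  0.4 ]
t0 x+ (-60, -20) k 0.2 [ 0.9  -0.06  0.93] [ 3.2  -0.06  0.94]
t0 x+ (-20, 20) k 0.2 [1.1  0.03 0.9 ] [ 3.3  -0.06  0.95]
t0 x+ (20, 60) k 0.2 [ 0.7  -0.05  0.91] [ 3.3  -0.06  0.96]
t0 y- (-45, 0) k 0.12 [-0.1  -0.06  0.91] [ 1.3  -0.06  0.91]
t0 y- (0, 45) k 0.12 [-0.1  -0.06  0.91] [ 1.3  -0.06  0.9 ]
rise 9.385184257479493 0.6394903726517366
[ 0.47020576 -0.31060709  0.1503239 ]
bar_tip [ 0.6039 -0.3115  0.2192] rel tcp [ 0.1337 -0.0009  0.0689] 0.0017
bar [ 0.5215 -0.3063  0.1461] rel tcp [ 0.0513  0.0043 -0.0042] 0.0006
```

```bash
python3 -m jog '[{"delta_pos":[0,0,2],"twist":0},{"delta_pos":[0,0,4],"twist":0},{"delta_pos":[0,0,6],"twist":0},{"delta_pos":[0,0,7.5],"twist":0},{"delta_pos":[0,0,8.5],"twist":0},{"delta_pos":[0,0,9],"twist":0},{"delta_pos":[0,0,9.2],"twist":0},{"delta_pos":[0,0,9.2],"twist":0}]' - 40
python3 -m jog '[{"delta_pos":[0,0,0.2],"twist":0},{"delta_pos":[0,0,0.4],"twist":0},{"delta_pos":[0,0,0.6],"twist":0},{"delta_pos":[0,0,0.8],"twist":0},{"delta_pos":[0,0,0.9],"twist":0},{"delta_pos":[0,0,1.0],"twist":0},{"delta_pos":[0,0,1.0],"twist":0},{"delta_pos":[0,0,1.0],"twist":0}]' - 15
```

```text
t: 36.5
ee_pos: [0.4708, -0.3113, 0.0587]
eef_rot: [1.0, 0.017, 0.0, 0.0]
contact_force: [-0.2, -0.2, -1.8]
grip_width: 0.0219
grasp_force: 40.0
t: 37.5
ee_pos: [0.4723, -0.3114, 0.0494]
eef_rot: [1.0, 0.017, 0.002, 0.001]
contact_force: [4.5, 2.9, 4.2]
grip_width: 0.0221
grasp_force: 15.0
```

Contact with the mat has begun. I'll keep pressing with the light grip so the bar turns flat.

```bash
python3 -m jog '[{"delta_pos":[0,0,0.2],"twist":0},{"delta_pos":[0,0,0.4],"twist":0},{"delta_pos":[0,0,0.6],"twist":0},{"delta_pos":[0,0,0.8],"twist":0},{"delta_pos":[0,0,1.0],"twist":0},{"delta_pos":[0,0,1.2],"twist":0},{"delta_pos":[0,0,1.4],"twist":0},{"delta_pos":[0,0,1.4],"twist":0}]' - 12
python3 - <<'E'
from h import *
s=ctrl.snapshot("scene");t=ctrl.snapshot("top");e=ctrl.sense()["ee_pos"];print(e)
for n in("bar_tip","bar"):
    a,b=[ctrl.landmark_of(p,n)[:1] for p in(t,s)]
    if a and b: X,r=tri(t,a[0]["point"],s,b[0]["point"]);print(n,X.round(4),"rel tcp",(X-e).round(4),r.round(4))
E
```

```text
t: 38.5
ee_pos: [0.4698, -0.3108, 0.0338]
eef_rot: [1.0, 0.018, -0.001, -0.001]
contact_force: [-0.2, -0.2, -1.8]
grip_width: 0.0221
grasp_force: 12.0
[ 0.4696165  -0.31069195  0.03383609]
bar_tip [ 0.6264 -0.314   0.0533] rel tcp [ 0.1568 -0.0034  0.0195] 0.0014
bar [ 0.5002 -0.0422  0.2697] rel tcp [0.0306 0.2685 0.2359] 0.3096
```

```bash
python3 -m jog '[{"delta_pos":[0,0,0.1],"twist":0},{"delta_pos":[0,0,0.2],"twist":0},{"delta_pos":[0,0,0.25],"twist":0},{"delta_pos":[0,0,0.25],"twist":0},{"delta_pos":[0,0,0.25],"twist":0},{"delta_pos":[0,0,0.25],"twist":0},{"delta_pos":[0,0,0.25],"twist":0},{"delta_pos":[0,0,0.25],"twist":0}]' - 3
python3 - <<'E'
from h import *
s=ctrl.snapshot("scene");t=ctrl.snapshot("top");e=ctrl.sense()["ee_pos"];print(e)
for n in("bar_tip","bar"):
    a,b=[ctrl.landmark_of(p,n)[:1] for p in(t,s)]
    if a and b: X,r=tri(t,a[0]["point"],s,b[0]["point"]);print(n,X.round(4),"rel tcp",(X-e).round(4),r.round(4))
E
```

```text
t: 39.8
ee_pos: [0.4706, -0.3111, 0.0319]
eef_rot: [1.0, 0.017, 0.0, -0.0]
contact_force: [-0.7, -0.0, -1.5]
grip_width: 0.0219
grasp_force: 3.0
[ 0.47061329 -0.31111559  0.03190478]
bar_tip [ 0.6254 -0.3079  0.0269] rel tcp [ 0.1548  0.0032 -0.005 ] 0.0043
bar [ 0.518  -0.3072 -0.0067] rel tcp [ 0.0474  0.0039 -0.0386] 0.001
```

```bash
python3 -m jog '[{"delta_pos":[0,0,0],"twist":0},{"delta_pos":[0,0,0],"twist":0},{"delta_pos":[0,0,0],"twist":0},{"delta_pos":[0,0,0],"twist":0},{"delta_pos":[0,0,-1],"twist":0},{"delta_pos":[0,0,-4],"twist":0},{"delta_pos":[0,0,-9],"twist":0},{"delta_pos":[0,0,-14],"twist":0}]' 0.35
python3 -m jog '[{"delta_pos":[-4,0,-2],"twist":0},{"delta_pos":[-9,0,-4],"twist":0},{"delta_pos":[-13,0,-5],"twist":0},{"delta_pos":[-15,0,-5],"twist":0},{"delta_pos":[-15,0,-5],"twist":0},{"delta_pos":[-15,0,-5],"twist":0},{"delta_pos":[-15,0,-5],"twist":0},{"delta_pos":[-15,0,-5],"twist":0}]'
python3 rise3.py | tail -1
python3 - <<'E'
from m import *
t=ctrl.snapshot("top");s=ctrl.snapshot("scene")
for p,bb in((t,(425,180,475,285)),(s,(170,240,260,325))):
    h=cv2.cvtColor(p["image"],cv2.COLOR_RGB2HSV);H,S,V=[h[...,i].astype(int) for i in range(3)]
    rect(p,((H<8)|(H>172))&(S>150)&(V>40),bb,.028,"handle");rect(p,(S<60)&(V>90),bb,.010,"blade")
save(np.hstack([t["image"][80:400,180:490],s["image"][80:400,160:470]]),"c8.png")
E
```

```text
t: 41.1
ee_pos: [0.4704, -0.3111, 0.1739]
eef_rot: [1.0, 0.017, 0.0, 0.0]
contact_force: [1.0, -0.8, 0.1]
grip_width: 0.0592
grasp_force: 0.0
t: 42.1
ee_pos: [0.3213, -0.3163, 0.2215]
eef_rot: [1.0, 0.018, -0.0, -0.0]
contact_force: [-0.2, 0.1, -0.1]
grip_width: 0.0595
grasp_force: 0.0
rise 9.345604519195103 0.6451636784792838
handle 327 c [ 470.3 -312.6] size [99.3 23.2] ang 2.0
blade 272 c [ 571.7 -309.1] size [96.1 22. ] ang 1.8
handle 361 c [ 473.8 -313.9] size [105.2  25.8] ang 1.7
blade 301 c [ 571.6 -309. ] size [99.3 20.6] ang 2.3
```

View pics/c8.png

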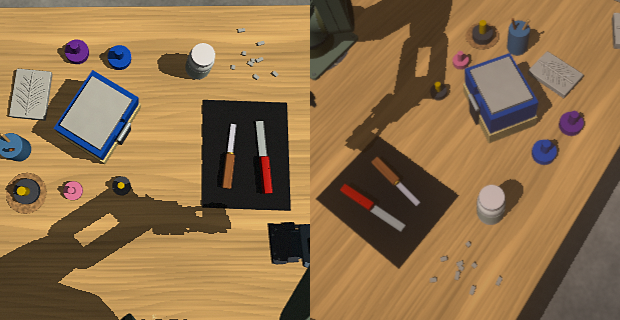

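The bar lies flat on the mat (crop (263,157)) beside the chisel (230,155). The weight stands on the pad (25,191), the panel is up about 9 mm, and the jar, pot and relief are where they were.

```bash
python3 -c "
from rig import ctrl
print(ctrl.sign_off())"
```

```text
the job is handed in; nothing more can be done
None
```

I handed in the job at about 42 s of robot time: the weight stands on the cork pad, the panel is up about 9 mm by camera after two levering passes (the first gave only about 7 mm), the bar lies flat on the mat beside the chisel, and the other objects look undisturbed in the last pictures.

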